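Centre the egg cup on its stand

TASK

The egg cup stands off-centre on its little wooden stand, close to the edge. Without gripping or lifting it, nudge the side of the cup with light, slow fingertip taps until its foot stands wholly inside the brass ring, upright and at rest, then take the hand away. Do not tip it or knock it off, and leave the stand and everything round it where they are.

Things in the scene. Friction and masses are not known exactly. Their poses are not given: they have to be found in the camera images.
- egg_cup: White egg cup with a blue band and a brown egg fast in it: one rigid, top-heavy piece, 0.10 to 0.17 kg, 67 mm tall in all. Origin: centre of the underside of its round foot (40 mm across); z up along its axis. It slides on the stand (friction about 0.35) when pushed slowly at the bowl; pushed at the egg or struck fast it rocks and can topple.
- cup_bowl (a point): Centre of the egg cup's bowl, on its axis, 33 mm above the underside. The bowl is its widest part: 47 mm across from 26 to 40 mm above the underside, so an upright finger beside the cup meets it first. Below is a thin stem and the foot; above is the rounded egg, 41 mm across, up to 67 mm.
- stand: Low round dark wooden pedestal stand, 30 mm high, loose on the table, 0.8 kg. Origin: centre of its underside; z up. Its flat top is 90 mm across; its waist is narrower and its foot 86 mm across.
- stand_top (a point): Centre of the stand's flat top, 30 mm above the table; z up. A thin brass ring, flush with the top and with no effect on touch, is inlaid round this point: 54 mm inner diameter, 59 mm outer.
- shaker: Bystander: pepper shaker, dark glass with white cap, 41 mm across, 84 tall. Origin: centre of its underside. Leave it alone.
- ramekin: Bystander: empty white ramekin, 65 mm across, 37 tall. Origin: centre of its underside. Leave it alone.
- tape: Bystander: roll of tan tape lying flat, 98 mm across, 24 tall. Origin: centre of its underside. Leave it alone.
- bell: Bystander: service bell, silver dome on a black foot, 85 mm across, 64 tall. Origin: centre of its underside. Leave it alone.
- sachets: Bystander: small black caddy of sachets, 90 x 64 mm, 60 tall. Origin: centre of its underside. Leave it alone.
- cutlery: Bystander: blue cutlery roll lying on the table, 222 mm long along its y axis, 42 wide, 38 tall. Origin: centre of its underside. Leave it alone.
- brush: Bystander: pastry brush with wooden handle lying on the table, 196 mm long along its y axis, 37 wide, 23 tall. Origin: centre of its underside. Leave it alone.
Things that resemble listed ones, but are neither listed nor needed, are in the scene too. Leave any purple look-alike of the egg_cup alone. Leave any purple look-alike of the stand alone.

How it is judged (in metres and radians):
At the end, for the whole second after the job is handed in: The egg cup stands upright (within 0.06 rad) and still on the stand's top with its foot wholly inside the brass ring (axis within 7 mm of the stand's centre), and the stand is within 15 mm of where it was (horizontal distance between egg_cup and stand_top below 0.007 m and z of egg_cup in the frame of stand_top between -0.003 and 0.003 m and angle between egg_cup's own z axis and vertical below 0.06 rad and linear speed of egg_cup below 0.01 m/s and angular speed of egg_cup below 0.15 rad/s and distance of stand_top from where it was at the start of the episode below 0.015 m); the robot touches nothing.
It fails at once if the egg cup was tipped by more than 0.3 rad (angle between egg_cup's own z axis and vertical above 0.3 rad).
It fails at once if the egg cup was lifted more than 9 mm off the stand, or fell from it (z of egg_cup in the frame of stand_top above 0.009 m or z of egg_cup in the frame of stand_top below -0.006 m).
It fails at once if the egg cup was handled roughly: squeezed, pressed or shoved by the robot with more than 12 N, or made to move faster than 0.25 m/s (contact force between the arm and egg_cup above 12 N or linear speed of egg_cup above 0.25 m/s).
It fails at once if the stand was shifted by more than 15 mm or lifted (distance of stand_top from where it was at the start of the episode above 0.015 m or height (world z) of stand_top above 0.04 m).
It fails at once if a bystander was shifted by more than 15 mm (distance of any of shaker, ramekin, tape, bell, sachets, cutlery, brush from where it was at the start of the episode above 0.015 m).
It also fails if it takes over 64 s, if anything falls off the work surface, if the arm or the gripper's body presses on something with over 40 N, if the wrist force passes 120 N, or if a joint passes its speed limit or range.

ROBOT

A 6-joint arm with a two-finger parallel gripper is mounted at the origin on a cart in front of the work surface, level with it; the furniture and walls round the work are solid. World frame = base frame: x ahead of the robot, y to its left, z up, the work surface at z = 0. Lengths are in m, angles in degrees, forces in N, time in s.
With the tool pointing down it reaches from about 0.4 to 0.825 m from the base axis. Payload 7 kg.
Tool frame: the origin (TCP) lies at the very end of the fingers, on their centre line; the grasp point (between the pads) lies behind it (r.grasp_offset is the z of the grasp point in the tool frame, in m); z points along the fingers, y is the direction in which the jaws open and shut (so a half turn about z gives the same grasp; the last joint's range is limited). The gripper opens to 88 mm and grips with 3 to 60 N. Pads are 19 mm wide; open, the fingers measure 130 mm over their backs; the gripper's body (78 mm by 193 mm) begins 47 mm behind the grasp point.
Start: joints at [-57.577, 20.546, 0.682, 0, -70.136, -16.507], TCP at [0.185, -0.649, 0.227] pointing down, gripper open.
Joint ranges: [-176.03, 176.03], [-82.01, 121.73], [-58.28, 71.71], [-173.87, 95.51], [-174.79, -0.11], [-173.66, 173.66]. Speed limits (degrees/s): [136.94, 136.94, 172.46, 180, 180, 180].

INTERFACE

Orientations are given as [roll, pitch, yaw] about the fixed x, y, z axes, in that order (R = Rz(yaw) Ry(pitch) Rx(roll)).
In Python, from plant import r gives the robot as it stands. The module is installed in compiled form; this text tells all that it offers.
- The arm moves only by the tool servo_tool, never from a script. Its argument "targets" is a list of rows, each an object of numbers: "dx", "dy", "dz": the shift along the world's x, y, z in cm; "spin": the turn about the world's z in rad; "grip": the opening in per cent of the stroke, from 0 (shut) to 100 (fully open). A call has exactly 10 rows; each row is the pose to reach, as a shift and turn from the pose commanded when the call began; what a row does not reach only later rows make up. A row lasts 1/12 s, in which the tool goes at most 41.7 mm and 7.16 degrees, less where a joint would pass 70% of its speed; a pose out of reach is approached as far as the arm can. A call with a gripper value outside its range is refused whole. The fingers move at their own pace and stop on an object; "squeeze" is the grip in N (left out, the last holds). Time passes only in rows, so rows that repeat a pose let the fingers close, or fill a call up. It gives the time, the measured TCP pose, the force and the opening at its end, in the units of the state.
- r.get_state(): the state, without advancing time (a new reading comes with each control period).
- r.capture(name): name is "scene" or "top"; returns the picture (384x512x3 uint8, blue, green, red); there is no depth.
- r.get_calibration(name): a dict with "K" (3x3 intrinsics, pixels), "extrinsics" (4x4, takes a point from camera to world coordinates). Camera axes: x right, y down, z forward; pixel columns grow to the right and rows downward; lengths in m; the calibration is good to about 2 mm. A picture is of the moment at which its call begins. get_calibration takes no time and is no camera call.
- r.close_job(): hands the job in, once; it reports no verdict.
Trained networks look in the newest picture that a camera, given by its name, has taken for a name from the list of things; names that differ only in an ending like _2 or _b are one class to them, and where a whole thing is asked for, a point or a joint stands for the part that bears it (a point fixed in the world has none). Each returns a list of dicts, best first, with "p" (0 to 1); they miss things now and then, are a little off and sometimes report something else, mostly with a low value. They report only what shows in the picture. A call takes as long as a camera call. They do not tell look-alikes from the thing itself.
- r.cut_out(name, camera): "mask" (384x512 bool, what is visible of it) and "extent" ([left, top, right, bottom] in pixels, round what is visible of it).
The state is a dict: "time_s": time; "joints": joint angles; "qd": joint speeds; "joint_torque": joint torques, N m; "tcp_pos": TCP position; "eef_rot": TCP orientation; "contact_force": force on the tool from outside, world axes, zero at the start; "moment": the same for the moment, N m; "gripper_width": finger opening in m.
Only numpy, scipy, OpenCV 4.12 (cv2) and the standard library are available. Lean on these libraries where they do the work, as an engineer would, in place of code of your own. Each camera call takes 0.05 s, during which the arm holds its last target. There are 200 camera calls.

## Working session

There is one attempt and no reset: what is moved stays moved. The work goes in short steps, Python scripts to look and compute and a tool call to move; the robot and the scene stay as the last step left them, time stands still between calls to the robot, and variables do not carry over. Pictures are saved under pics/ and viewed, about 8 in all and at most 12, crops included, and the job is handed in when it is done.

Besides the shell and the picture viewer there is one more tool, called after "Emit:" in YAML: its name, and indented under it one key for each argument. servo_tool: Moves the arm, as the interface text tells. Its arguments: {"type":"object","properties":{"targets":{"type":"array"},"squeeze":{"type":"number"}},"required":["targets"]}

```bash
mkdir -p pics; cat > h.py <<'E'
import numpy as np, cv2
from plant import r
def cal(n):
    c=r.get_calibration(n); return np.array(c["K"]),np.array(c["extrinsics"])
def ray(n,u,v,z):
    K,T=cal(n); d=T[:3,:3]@np.linalg.inv(K)@[u,v,1]; o=T[:3,3]; return o+d*(z-o[2])/d[2]
def proj(n,p):
    K,T=cal(n); q=K@(T[:3,:3].T@(np.asarray(p)-T[:3,3])); return q[:2]/q[2]
E
python3 - <<'E'
from h import *
s=r.get_state(); print(s["time_s"],s["tcp_pos"],s["eef_rot"],s["gripper_width"],s["contact_force"],r.grasp_offset)
for n in("scene","top"):
    im=r.capture(n); cv2.imwrite(f"pics/{n}0.png",im); K,T=cal(n); print(n,K[0,0],T[:3,3].round(3),T[:3,2].round(2))
    for t in ("egg_cup","stand"):
        for d in r.cut_out(t,n): print(n,t,round(d["p"],2),d["extent"],d["mask"].sum())
cv2.imwrite("pics/both0.png",np.hstack([cv2.resize(cv2.imread(f"pics/{n}0.png"),(400,300)) for n in("scene","top")]))
E
```

```text
0.0 [ 0.18494429 -0.64865693  0.22560169] [ 1.79903278e+02 -8.39510796e-03 -1.64092217e+02] 0.0875136949965338 [-0.60708445  0.45789973  0.52301775] -0.0188
scene 363.0485429398161 [-0.126  0.805  0.779] [ 0.52 -0.65 -0.56]
scene egg_cup 0.64 [250.6, 190.1, 263.8, 210.0] 181
scene egg_cup 0.58 [232.5, 208.4, 246.4, 229.1] 226
scene egg_cup 0.34 [176.0, 277.8, 240.4, 340.7] 701
scene stand 0.92 [274.7, 181.5, 296.9, 204.0] 388
scene stand 0.84 [247.2, 200.7, 275.7, 221.7] 362
top 395.02459342543824 [0.231 0.02  1.665] [ 0.18 -0.   -0.98]
top egg_cup 0.41 [230.0, 193.5, 240.8, 201.6] 87
top stand 0.62 [250.4, 194.7, 272.0, 213.7] 222
top stand 0.54 [288.4, 197.2, 306.2, 214.4] 314
```

View pics/scene0.png

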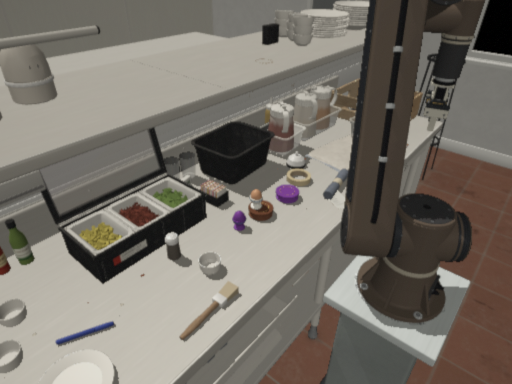

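View pics/top0.png

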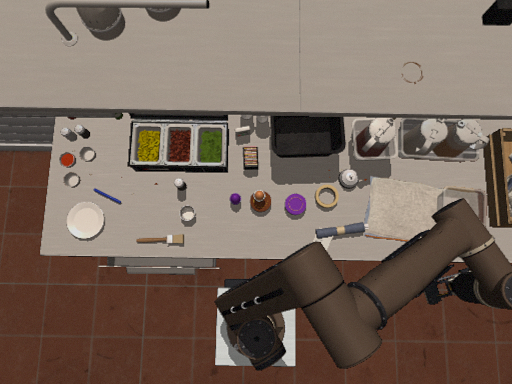

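The brown stand carries the real cup: scene about (260,207), top about (260,201). The purple cup is at scene (239,219) and the purple stand at scene (287,193). I'll enlarge these areas for accurate positions.

```bash
python3 - <<'E'
from h import *
a=cv2.imread("pics/scene0.png")[178:228,232:302]; b=cv2.imread("pics/top0.png")[180:220,228:284]
a=cv2.resize(a,(560,400),interpolation=cv2.INTER_CUBIC)[:, :400]; b=cv2.resize(b,(560,400),interpolation=cv2.INTER_CUBIC)[:,100:500]
cv2.imwrite("pics/crop0.png",np.hstack([a,b]))
print("stand top from top-cam centre", ray("top",260,202,0.03), ray("scene",261,211,0.03))
for nm,n,u,v,z in [("purplecup","top",235.4,198,0.03),("pstand","top",295,205,.03),("shaker","top",180,184,.08),("sachets","top",250,157,.06),("ramekin","top",188,215,.037),("tape","top",327,196,.024),("bell","top",348,178,.05)]:
  print(nm,ray(n,u,v,z).round(3))
E
```

```text
stand top from top-cam centre [ 0.50304255 -0.00859819  0.03      ] [0.49119401 0.0106034  0.03      ]
purplecup [0.518 0.095 0.03 ]
pstand [ 0.493 -0.155  0.03 ]
shaker [0.564 0.321 0.08 ]
sachets [0.689 0.036 0.06 ]
ramekin [0.442 0.289 0.037]
tape [ 0.534 -0.292  0.024]
bell [ 0.608 -0.376  0.05 ]
```

View pics/crop0.png

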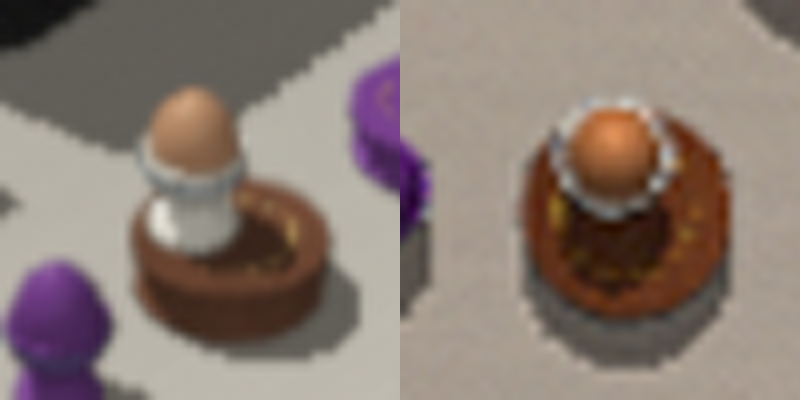

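The left crop (scene) shows the cup on the left/back part of the stand. The right crop (top) shows the egg at about crop (612,152) and the stand's centre at about crop (626,210). I'll fit the known shapes to the colour of both pictures.

```bash
cat >> h.py <<'E'
from scipy.optimize import minimize
th=np.linspace(0,2*np.pi,48,endpoint=False)
def rings(x,y,L): return np.array([[x+q*np.cos(t),y+q*np.sin(t),z] for z,q in L for t in th])
ST=[(0,.043),(.006,.043),(.024,.045),(.030,.045)]
FOOT=[(.03,.02),(.034,.02)]; STEM=[(.034,.012),(.056,.012)]; BOWL=[(.056,.0235),(.070,.0235)]
EGG=[(.070,.0205)]+[(.0765+.0205*np.sin(a),.0205*np.cos(a)) for a in np.linspace(0,1.57,7)]
SS=8
def P(n,pts):
    K,T=cal(n); q=(pts-T[:3,3])@T[:3,:3]@K.T; return q[:,:2]/q[:,2:]
def render(n,p,box):
    u0,v0,u1,v1=box; m=np.zeros(((v1-v0)*SS,(u1-u0)*SS),np.float32)
    for xy,L,c in [(p[:2],ST,1),(p[2:],FOOT,0),(p[2:],STEM,0),(p[2:],BOWL,0),(p[2:],EGG,1)]:
        q=(P(n,rings(*xy,L))-[u0,v0]+.5)*SS-.5
        cv2.fillConvexPoly(m,cv2.convexHull((q*16).round().astype(np.int32)),float(c),shift=4)
    return cv2.GaussianBlur(cv2.resize(m,(u1-u0,v1-v0),interpolation=cv2.INTER_AREA),(0,0),.5)
BOX={"scene":(240,180,282,226),"top":(238,184,282,218)}
def obs(im,box):
    u0,v0,u1,v1=box; a=im[v0:v1,u0:u1].astype(np.float32)
    s=(a[:,:,2]-a[:,:,0])/(a.max(2)+20)   # orange-ness
    return np.clip((s-.12)/.25,0,1)
def fit(ims,names,p0,fix=None):
    O={n:obs(ims[n],BOX[n]) for n in names}
    full=(lambda q:np.r_[fix,q]) if fix is not None else (lambda q:q)
    f=lambda q:sum(((render(n,full(q),BOX[n])-O[n])**2).sum() for n in names)
    q0=np.array(p0[2:] if fix is not None else p0,float)
    s=np.vstack([q0]+[q0+.006*e for e in np.eye(len(q0))])
    R=minimize(f,q0,method="Nelder-Mead",options=dict(initial_simplex=s,xatol=2e-4,fatol=.02,maxiter=400))
    return full(R.x),R.fun
E
python3 - <<'E'
from h import *
ims={n:cv2.imread(f"pics/{n}0.png") for n in("scene","top")}
for names in (["top"],["scene"],["top","scene"]):
    p,c=fit(ims,names,[.50,-.005,.512,.0]); print(names,(p*1000).round(1),"off",((p[2:]-p[:2])*1000).round(1),round(c,2))
out=[]
for n in("scene","top"):
    u0,v0,u1,v1=BOX[n]; k=lambda m:cv2.resize((m*255).astype(np.uint8),(260,260),interpolation=cv2.INTER_NEAREST)
    o,mm=k(obs(ims[n],BOX[n])),k(render(n,p,BOX[n])); out.append(np.dstack([o,mm,o*0])); 
cv2.imwrite("pics/fit0.png",np.hstack(out))
E
```

```text
['top'] [509.1  -9.6 525.2  -3.1] off [16.   6.5] 12.31
['scene'] [511.4 -10.6 526.   -1.3] off [14.5  9.2] 25.55
['top', 'scene'] [510.1  -9.7 525.9  -2.3] off [15.8  7.4] 40.44
```

View pics/fit0.png

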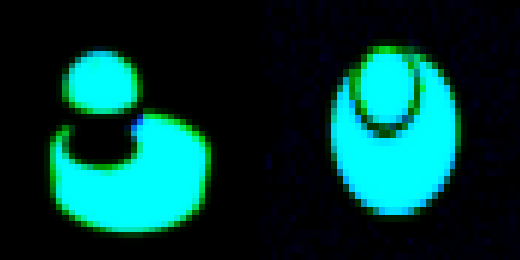

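The two cameras agree: stand at about (0.510,-0.010), cup at about (0.526,-0.002), and the centres are 17 mm apart. I'll push with the flat face of the shut fingers along world direction about -155°. First I go round behind the cup, high up.

Emit:
servo_tool:
  targets:
    - {"dx": 1.3,"dy": 2.2,"dz": 0,"spin": 0.016,"grip": 0}
    - {"dx": 2.6,"dy": 4.5,"dz": 0,"spin": 0.032,"grip": 0}
    - {"dx": 3.9,"dy": 6.7,"dz": 0,"spin": 0.048,"grip": 0}
    - {"dx": 5.6,"dy": 9.5,"dz": 0,"spin": 0.064,"grip": 0}
    - {"dx": 7.3,"dy": 12.4,"dz": 0,"spin": 0.08,"grip": 0}
    - {"dx": 9.0,"dy": 15.3,"dz": 0,"spin": 0.096,"grip": 0}
    - {"dx": 10.7,"dy": 18.2,"dz": 0,"spin": 0.112,"grip": 0}
    - {"dx": 12.4,"dy": 21.1,"dz": 0,"spin": 0.128,"grip": 0}
    - {"dx": 14.1,"dy": 24.0,"dz": 0,"spin": 0.144,"grip": 0}
    - {"dx": 15.8,"dy": 26.9,"dz": 0,"spin": 0.16,"grip": 0}

```text
time_s: 1.13
tcp_pos: [0.3436, -0.3786, 0.2267]
eef_rot: [-180.0, 0.0, -154.9]
contact_force: [1.1, -0.7, -0.2]
gripper_width: 0.0267
```

Emit:
servo_tool:
  targets:
    - {"dx": 1.7,"dy": 2.9,"dz": 0,"spin": 0,"grip": 0}
    - {"dx": 3.4,"dy": 5.8,"dz": 0,"spin": 0,"grip": 0}
    - {"dx": 5.1,"dy": 8.7,"dz": 0,"spin": 0,"grip": 0}
    - {"dx": 6.8,"dy": 11.6,"dz": 0,"spin": 0,"grip": 0}
    - {"dx": 8.5,"dy": 14.5,"dz": 0,"spin": 0,"grip": 0}
    - {"dx": 10.2,"dy": 17.4,"dz": 0,"spin": 0,"grip": 0}
    - {"dx": 11.9,"dy": 20.3,"dz": 0,"spin": 0,"grip": 0}
    - {"dx": 13.6,"dy": 23.2,"dz": 0,"spin": 0,"grip": 0}
    - {"dx": 15.3,"dy": 26.0,"dz": 0,"spin": 0,"grip": 0}
    - {"dx": 16.5,"dy": 28.0,"dz": 0,"spin": 0,"grip": 0}

```text
time_s: 1.97
tcp_pos: [0.5092, -0.0978, 0.2268]
eef_rot: [-180.0, 0.0, -154.9]
contact_force: [1.0, 0.2, 0.1]
gripper_width: 0.0004
```

Emit:
servo_tool:
  targets:
    - {"dx": 1.0,"dy": 1.7,"dz": 0,"spin": 0,"grip": 0}
    - {"dx": 2.0,"dy": 3.4,"dz": 0,"spin": 0,"grip": 0}
    - {"dx": 3.0,"dy": 5.1,"dz": 0,"spin": 0,"grip": 0}
    - {"dx": 4.0,"dy": 6.8,"dz": 0,"spin": 0,"grip": 0}
    - {"dx": 5.0,"dy": 8.5,"dz": 0,"spin": 0,"grip": 0}
    - {"dx": 5.8,"dy": 9.9,"dz": 0,"spin": 0,"grip": 0}
    - {"dx": 6.4,"dy": 10.9,"dz": 0,"spin": 0,"grip": 0}
    - {"dx": 6.8,"dy": 11.6,"dz": 0,"spin": 0,"grip": 0}
    - {"dx": 7.1,"dy": 12.1,"dz": 0,"spin": 0,"grip": 0}
    - {"dx": 7.1,"dy": 12.1,"dz": 0,"spin": 0,"grip": 0}

```text
time_s: 2.8
tcp_pos: [0.5794, 0.0214, 0.2264]
eef_rot: [180.0, -0.0, -154.9]
contact_force: [-0.3, -0.4, 0.5]
gripper_width: 0.0004
```

Emit:
servo_tool:
  targets:
    - {"dx": 0,"dy": 0,"dz": -2,"spin": 0,"grip": 0}
    - {"dx": 0,"dy": 0,"dz": -4,"spin": 0,"grip": 0}
    - {"dx": 0,"dy": 0,"dz": -6,"spin": 0,"grip": 0}
    - {"dx": 0,"dy": 0,"dz": -8,"spin": 0,"grip": 0}
    - {"dx": 0,"dy": 0,"dz": -10,"spin": 0,"grip": 0}
    - {"dx": 0,"dy": 0,"dz": -12,"spin": 0,"grip": 0}
    - {"dx": 0,"dy": 0,"dz": -13,"spin": 0,"grip": 0}
    - {"dx": 0,"dy": 0,"dz": -13,"spin": 0,"grip": 0}
    - {"dx": 0,"dy": 0,"dz": -13,"spin": 0,"grip": 0}
    - {"dx": 0,"dy": 0,"dz": -13,"spin": 0,"grip": 0}

```text
time_s: 3.63
tcp_pos: [0.5799, 0.0209, 0.0979]
eef_rot: [-180.0, 0.1, -154.9]
contact_force: [0.2, 0.7, 0.3]
gripper_width: 0.0004
```

```bash
python3 - <<'E'
from h import *
s=r.get_state(); print(s["time_s"],s["tcp_pos"],s["contact_force"])
ims={n:r.capture(n) for n in("scene","top")}
out=[cv2.resize(ims[n][BOX[n][1]-25:BOX[n][3]+15,BOX[n][0]-20:BOX[n][2]+20],(400,400),interpolation=cv2.INTER_CUBIC) for n in ims]
cv2.imwrite("pics/pre.png",np.hstack(out))
t=s["tcp_pos"]
for n in ims: print(n,proj(n,t))
p,c=fit(ims,["scene"],[.5114,-.0106,.526,-.0013]); print((p*1000).round(1),c)
E
```

```text
3.6333 [0.57990099 0.02086131 0.09785349] [0.18277203 0.74744106 0.32962397]
scene [239.66753589 186.51139379]
top [253.31324923 180.48177161]
[ 5.114e+02 -1.050e+01  5.245e+02 -5.000e-01] 34.277069091796875
```

View pics/pre.png

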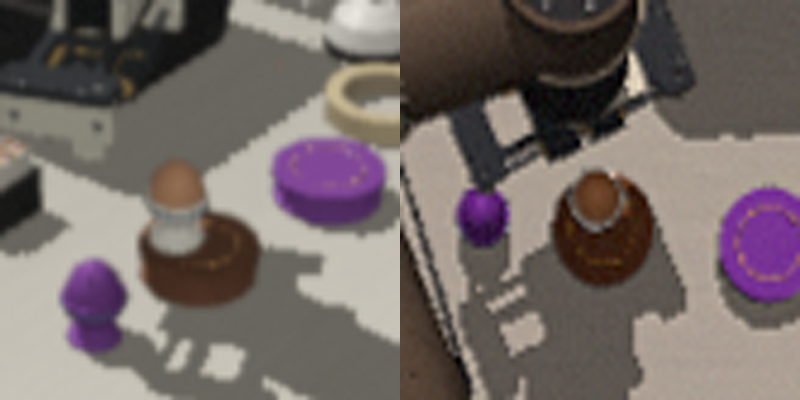

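The pale fingertip block shows at crop (105,155), which agrees with the TCP projection. The cup and stand have not moved. Next I lower to bowl height and approach to just short of contact.

Emit:
servo_tool:
  targets:
    - {"dx": 0,"dy": 0,"dz": -1,"spin": 0,"grip": 0}
    - {"dx": 0,"dy": 0,"dz": -2,"spin": 0,"grip": 0}
    - {"dx": 0,"dy": 0,"dz": -3,"spin": 0,"grip": 0}
    - {"dx": 0,"dy": 0,"dz": -4,"spin": 0,"grip": 0}
    - {"dx": 0,"dy": 0,"dz": -4.7,"spin": 0,"grip": 0}
    - {"dx": 0,"dy": 0,"dz": -4.7,"spin": 0,"grip": 0}
    - {"dx": -0.4,"dy": -0.2,"dz": -4.7,"spin": 0,"grip": 0}
    - {"dx": -0.8,"dy": -0.4,"dz": -4.7,"spin": 0,"grip": 0}
    - {"dx": -1.2,"dy": -0.55,"dz": -4.7,"spin": 0,"grip": 0}
    - {"dx": -1.5,"dy": -0.7,"dz": -4.7,"spin": 0,"grip": 0}

```text
time_s: 4.57
tcp_pos: [0.5637, 0.0137, 0.05]
eef_rot: [180.0, 0.0, -154.9]
contact_force: [0.1, 0.6, 0.4]
gripper_width: 0.0002
```

```bash
cat > look.py <<'E'
from h import *
import sys
s=r.get_state(); print(s["time_s"],s["tcp_pos"].round(4),s["contact_force"].round(1))
ims={n:r.capture(n) for n in("scene","top")}
for n in ims: cv2.imwrite(f"pics/{n}_{s['time_s']:.1f}.png",ims[n])
cv2.imwrite(f"pics/l_{s['time_s']:.1f}.png",np.hstack([cv2.resize(ims[n][BOX[n][1]-12:BOX[n][3]+6,BOX[n][0]-10:BOX[n][2]+10],(400,400),interpolation=cv2.INTER_CUBIC) for n in ims]))
p,c=fit(ims,["scene"],[.5114,-.0106,.526,-.0013]); print("scene",(p*1000).round(1),"off",((p[2:]-p[:2])*1000).round(1),round(c,1))
p,c=fit(ims,["top"],[.5091,-.0096,.525,-.003]); print("top",(p*1000).round(1),"off",((p[2:]-p[:2])*1000).round(1),round(c,1))
E
python3 look.py
```

```text
4.5667 [0.5637 0.0137 0.05  ] [0.1 0.6 0.4]
scene [510.9 -10.6 524.2  -0.8] off [13.3  9.9] 42.4
top [509.6  -9.7 525.   -2.6] off [15.5  7.1] 22.3
```

Emit:
servo_tool:
  targets:
    - {"dx": -0.11,"dy": -0.05,"dz": 0,"spin": 0,"grip": 0}
    - {"dx": -0.22,"dy": -0.1,"dz": 0,"spin": 0,"grip": 0}
    - {"dx": -0.33,"dy": -0.15,"dz": 0,"spin": 0,"grip": 0}
    - {"dx": -0.44,"dy": -0.2,"dz": 0,"spin": 0,"grip": 0}
    - {"dx": -0.55,"dy": -0.25,"dz": 0,"spin": 0,"grip": 0}
    - {"dx": -0.66,"dy": -0.31,"dz": 0,"spin": 0,"grip": 0}
    - {"dx": -0.77,"dy": -0.36,"dz": 0,"spin": 0,"grip": 0}
    - {"dx": -0.88,"dy": -0.41,"dz": 0,"spin": 0,"grip": 0}
    - {"dx": -0.99,"dy": -0.46,"dz": 0,"spin": 0,"grip": 0}
    - {"dx": -1.1,"dy": -0.51,"dz": 0,"spin": 0,"grip": 0}

```text
time_s: 5.5
tcp_pos: [0.553, 0.0088, 0.0496]
eef_rot: [-180.0, 0.0, -154.9]
contact_force: [0.7, -0.5, 1.0]
gripper_width: 0.0005
```

```bash
python3 look.py; ls pics
```

```text
5.5 [0.553  0.0088 0.0496] [ 0.7 -0.5  1. ]
scene [511.2 -10.3 521.1  -2.5] off [9.9 7.8] 49.2
top [508.5 -10.1 521.2  -3.9] off [12.7  6.2] 49.4
both0.png
crop0.png
fit0.png
l_4.6.png
l_5.5.png
pre.png
scene0.png
scene_4.6.png
scene_5.5.png
top0.png
top_4.6.png
top_5.5.png
```

View pics/l_5.5.png

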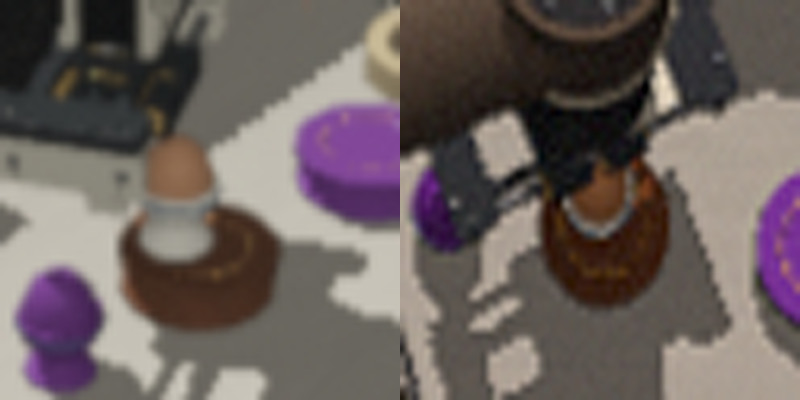

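The cup is upright and has slid about 4 mm, with the fingers against the bowl. I push about 9 mm more, then back off for a clear look.

Emit:
servo_tool:
  targets:
    - {"dx": -0.09,"dy": -0.04,"dz": 0,"spin": 0,"grip": 0}
    - {"dx": -0.18,"dy": -0.08,"dz": 0,"spin": 0,"grip": 0}
    - {"dx": -0.27,"dy": -0.13,"dz": 0,"spin": 0,"grip": 0}
    - {"dx": -0.36,"dy": -0.17,"dz": 0,"spin": 0,"grip": 0}
    - {"dx": -0.45,"dy": -0.21,"dz": 0,"spin": 0,"grip": 0}
    - {"dx": -0.54,"dy": -0.25,"dz": 0,"spin": 0,"grip": 0}
    - {"dx": -0.63,"dy": -0.29,"dz": 0,"spin": 0,"grip": 0}
    - {"dx": -0.72,"dy": -0.34,"dz": 0,"spin": 0,"grip": 0}
    - {"dx": -0.8,"dy": -0.37,"dz": 0,"spin": 0,"grip": 0}
    - {"dx": -0.8,"dy": -0.37,"dz": 0,"spin": 0,"grip": 0}

```text
time_s: 6.43
tcp_pos: [0.5449, 0.005, 0.0496]
eef_rot: [180.0, -0.0, -154.9]
contact_force: [0.8, 0.5, 0.7]
gripper_width: 0.0006
```

Emit:
servo_tool:
  targets:
    - {"dx": 0.2,"dy": 0.1,"dz": 0,"spin": 0,"grip": 0}
    - {"dx": 0.6,"dy": 0.3,"dz": 0,"spin": 0,"grip": 0}
    - {"dx": 1.2,"dy": 0.6,"dz": 0,"spin": 0,"grip": 0}
    - {"dx": 2.0,"dy": 0.9,"dz": 0,"spin": 0,"grip": 0}
    - {"dx": 3.0,"dy": 1.4,"dz": 0,"spin": 0,"grip": 0}
    - {"dx": 4.0,"dy": 1.9,"dz": 0,"spin": 0,"grip": 0}
    - {"dx": 5.0,"dy": 2.3,"dz": 1,"spin": 0,"grip": 0}
    - {"dx": 6.0,"dy": 2.8,"dz": 2,"spin": 0,"grip": 0}
    - {"dx": 6.0,"dy": 2.8,"dz": 4,"spin": 0,"grip": 0}
    - {"dx": 6.0,"dy": 2.8,"dz": 5,"spin": 0,"grip": 0}

```text
time_s: 7.27
tcp_pos: [0.6071, 0.0339, 0.1009]
eef_rot: [-180.0, 0.1, -154.9]
contact_force: [-0.4, 1.1, -0.3]
gripper_width: 0.0004
```

```bash
python3 look.py
```

```text
7.2667 [0.6071 0.0339 0.1009] [-0.4  1.1 -0.3]
scene [510.6 -10.8 512.2  -5.1] off [1.6 5.7] 31.2
top [508.9  -9.4 512.9  -7.6] off [4.  1.9] 14.6
```

```bash
python3 - <<'E'
from h import *
out=[]
k=10
for n,box,ps in [("scene",(246,182,284,224),[([.5106,-.0108],[.5122,-.0051],(255,0,0)),([.5106,-.0108],[.5146,-.0089],(0,255,0))]),("top",(246,186,276,216),[([.5089,-.0094],[.5129,-.0076],(0,255,0))])]:
    im=cv2.imread(f"pics/{n}_7.3.png"); u0,v0,u1,v1=box; kk=400/(u1-u0)
    a=cv2.resize(im[v0:v1,u0:u1],(400,int((v1-v0)*kk)),interpolation=cv2.INTER_CUBIC); a=np.clip(a*1.3,0,255).astype(np.uint8)
    for s,c,col in ps:
        for xy,L,cc in [(s,[(.03,.0282)],(0,0,255)),(s,[(.03,.045)],(0,0,255)),(c,[(.03,.02)],col),(c,[(.07,.0235)],col),(c,EGG,col)]:
            q=(P(n,rings(*xy,L))-[u0,v0]+.5)*kk
            cv2.polylines(a,[cv2.convexHull((q*8).astype(np.int32))],True,cc,1,cv2.LINE_AA,3)
    out.append(a)
h=min(o.shape[0] for o in out); cv2.imwrite("pics/ov.png",np.hstack([o[:h] for o in out]))
E
```

```text
(no output)
```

View pics/ov.png

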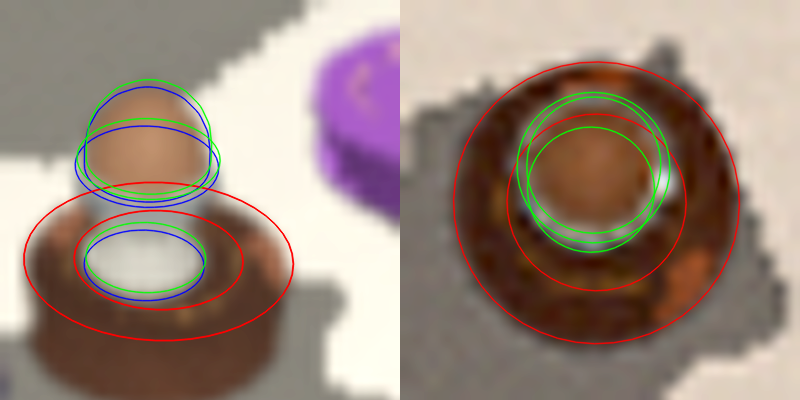

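The two views bracket the remaining offset: top gives (4,2) mm and scene (2,6) mm. I take (3.3,2.4) mm and push in again with the face turned about 10°.

Emit:
servo_tool:
  targets:
    - {"dx": 0,"dy": 0,"dz": -1.3,"spin": 0.03,"grip": 0}
    - {"dx": 0,"dy": 0,"dz": -2.6,"spin": 0.06,"grip": 0}
    - {"dx": 0,"dy": 0,"dz": -3.9,"spin": 0.1,"grip": 0}
    - {"dx": 0,"dy": 0,"dz": -5,"spin": 0.14,"grip": 0}
    - {"dx": -1,"dy": -0.3,"dz": -5,"spin": 0.17,"grip": 0}
    - {"dx": -2,"dy": -0.6,"dz": -5,"spin": 0.17,"grip": 0}
    - {"dx": -3,"dy": -0.9,"dz": -5,"spin": 0.17,"grip": 0}
    - {"dx": -4,"dy": -1.2,"dz": -5,"spin": 0.17,"grip": 0}
    - {"dx": -4.8,"dy": -1.45,"dz": -5,"spin": 0.17,"grip": 0}
    - {"dx": -5.2,"dy": -1.6,"dz": -5,"spin": 0.17,"grip": 0}

```text
time_s: 8.2
tcp_pos: [0.5518, 0.0167, 0.05]
eef_rot: [180.0, 0.0, -145.2]
contact_force: [-0.4, 0.7, -0.0]
gripper_width: 0.0009
```

Emit:
servo_tool:
  targets:
    - {"dx": -0.2,"dy": -0.14,"dz": 0,"spin": 0,"grip": 0}
    - {"dx": -0.4,"dy": -0.27,"dz": 0,"spin": 0,"grip": 0}
    - {"dx": -0.6,"dy": -0.4,"dz": 0,"spin": 0,"grip": 0}
    - {"dx": -0.75,"dy": -0.5,"dz": 0,"spin": 0,"grip": 0}
    - {"dx": -0.88,"dy": -0.59,"dz": 0,"spin": 0,"grip": 0}
    - {"dx": -1.0,"dy": -0.67,"dz": 0,"spin": 0,"grip": 0}
    - {"dx": -1.11,"dy": -0.75,"dz": 0,"spin": 0,"grip": 0}
    - {"dx": -1.22,"dy": -0.82,"dz": 0,"spin": 0,"grip": 0}
    - {"dx": -1.32,"dy": -0.89,"dz": 0,"spin": 0,"grip": 0}
    - {"dx": -1.41,"dy": -0.95,"dz": 0,"spin": 0,"grip": 0}

```text
time_s: 9.03
tcp_pos: [0.539, 0.0076, 0.0495]
eef_rot: [-180.0, 0.0, -145.2]
contact_force: [1.2, -0.2, 0.1]
gripper_width: 0.0005
```

Emit:
servo_tool:
  targets:
    - {"dx": 0,"dy": 0,"dz": 0,"spin": 0,"grip": 0}
    - {"dx": 0.3,"dy": 0.2,"dz": 0,"spin": 0,"grip": 0}
    - {"dx": 0.8,"dy": 0.55,"dz": 0,"spin": 0,"grip": 0}
    - {"dx": 1.6,"dy": 1.1,"dz": 0,"spin": 0,"grip": 0}
    - {"dx": 2.4,"dy": 1.7,"dz": 0,"spin": 0,"grip": 0}
    - {"dx": 3.4,"dy": 2.4,"dz": 0,"spin": 0,"grip": 0}
    - {"dx": 4.4,"dy": 3.0,"dz": 2,"spin": 0,"grip": 0}
    - {"dx": 5.4,"dy": 3.4,"dz": 5,"spin": 0,"grip": 0}
    - {"dx": 6,"dy": 3.4,"dz": 8,"spin": 0,"grip": 0}
    - {"dx": 6,"dy": 3.4,"dz": 11,"spin": 0,"grip": 0}

```text
time_s: 9.87
tcp_pos: [0.6008, 0.0425, 0.1605]
eef_rot: [-180.0, -0.0, -145.1]
contact_force: [1.0, 1.3, 0.7]
gripper_width: 0.0005
```

Emit:
servo_tool:
  targets:
    - {"dx": 0,"dy": -2,"dz": 1,"spin": 0,"grip": 0}
    - {"dx": 0,"dy": -5,"dz": 2,"spin": 0,"grip": 0}
    - {"dx": 0,"dy": -8,"dz": 3,"spin": 0,"grip": 0}
    - {"dx": -1,"dy": -11,"dz": 3,"spin": 0,"grip": 0}
    - {"dx": -2,"dy": -14,"dz": 3,"spin": 0,"grip": 0}
    - {"dx": -3,"dy": -17,"dz": 3,"spin": 0,"grip": 0}
    - {"dx": -4,"dy": -20,"dz": 3,"spin": 0,"grip": 0}
    - {"dx": -5,"dy": -23,"dz": 3,"spin": 0,"grip": 0}
    - {"dx": -6,"dy": -26,"dz": 3,"spin": 0,"grip": 0}
    - {"dx": -6.5,"dy": -28,"dz": 3,"spin": 0,"grip": 0}

```text
time_s: 10.7
tcp_pos: [0.5337, -0.2403, 0.1897]
eef_rot: [-180.0, -0.0, -145.2]
contact_force: [0.4, 0.7, 0.3]
gripper_width: 0.0004
```

```bash
python3 look.py; ls -t pics/l_* | head -1
```

```text
10.7 [ 0.5337 -0.2403  0.1897] [0.4 0.7 0.3]
scene [511.2 -10.9 510.5  -8.1] off [-0.7  2.8] 27.0
top [508.5 -11.3 513.5  -9.1] off [5.  2.2] 275.7
pics/l_10.7.png
```

The scene view now gives (-0.7,2.8) mm, but the arm hides the top view. I'll move the arm further away for a clean check in both.

Emit:
servo_tool:
  targets:
    - {"dx": -1.5,"dy": -3,"dz": 0.5,"spin": 0,"grip": 0}
    - {"dx": -4,"dy": -6,"dz": 1,"spin": 0,"grip": 0}
    - {"dx": -7,"dy": -9,"dz": 1.5,"spin": 0,"grip": 0}
    - {"dx": -10,"dy": -12,"dz": 2,"spin": 0,"grip": 0}
    - {"dx": -13,"dy": -15,"dz": 2.5,"spin": 0,"grip": 0}
    - {"dx": -16,"dy": -18,"dz": 3,"spin": 0,"grip": 0}
    - {"dx": -19,"dy": -21,"dz": 3,"spin": 0,"grip": 0}
    - {"dx": -22,"dy": -24,"dz": 3,"spin": 0,"grip": 0}
    - {"dx": -24,"dy": -27,"dz": 3,"spin": 0,"grip": 0}
    - {"dx": -26,"dy": -30,"dz": 3,"spin": 0,"grip": 0}

```text
time_s: 11.63
tcp_pos: [0.2733, -0.5401, 0.22]
eef_rot: [-180.0, 0.0, -145.2]
contact_force: [0.4, -0.6, 0.4]
gripper_width: 0.0004
```

```bash
python3 look.py; python3 - <<'E'
from h import *
import glob,os
t=max(glob.glob("pics/l_*.png"),key=os.path.getmtime)[7:-4]
ims={n:cv2.imread(f"pics/{n}_{t}.png") for n in("scene","top")}
p,c=fit(ims,["scene","top"],[.51,-.01,.511,-.008]); print("both",(p*1000).round(1),((p[2:]-p[:2])*1000).round(1),c)
E
ls -t pics/l_*|head -1
```

```text
11.6333 [ 0.2733 -0.5401  0.22  ] [ 0.4 -0.6  0.4]
scene [511.2 -10.9 510.6  -8.1] off [-0.6  2.8] 26.6
top [509.   -9.6 509.8  -9.7] off [ 0.8 -0.1] 15.1
both [509.9 -10.  510.4  -9.1] [0.5 0.9] 44.57704162597656
pics/l_11.6.png
```

View pics/l_11.6.png

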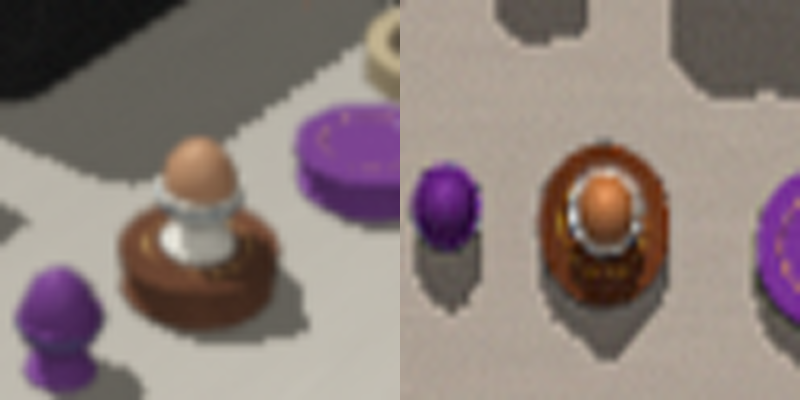

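The cup stands upright and centred, at scene crop (198,240) and top crop (604,212), with brass visible on both sides of the foot. The arm is clear of everything, so I'm handing in.

```bash
python3 -c "
from plant import r
print(r.close_job())"
```

```text
the job is handed in; nothing more can be done
None
```

The egg cup now stands upright in the middle of the brass ring, and I handed the job in at about 11.7 s of the 64 s allowed. I shut the fingers and moved them slowly against the bowl from behind, in three short pushes. Then I backed off and moved the arm well away.

**Cup position:** in the last clear pictures the cup's axis was offset from the stand's centre by:

| Fit | x (mm) | y (mm) | Distance (mm) |
|---|---|---|---|
| Top camera | 0.8 | -0.1 | 0.8 |
| Scene camera | -0.6 | 2.8 | 2.9 |
| Both cameras together | 0.5 | 0.9 | 1.0 |

- **Disagreement:** the two cameras differ by about 3 mm. The difference lies mostly along the scene camera's line of sight, and a similar one showed before I moved anything. Both readings are well inside the 7 mm limit.
- **Stand:** its measured position changed by less than 1 mm.
- **Forces:** the readings during the pushes stayed at noise level, about 1 N.
- **Bystanders:** I did not measure their positions again. The arm crossed above them and, once lowered beside the cup, stayed clear of them.
- **One poor reading:** a top-camera fit at 10.7 s was wrong because the arm blocked the view. I took it again with the arm out of the way.

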